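# Load the blue ink cartridge through the label printer's dust flap

## Robot

A 6-joint arm with a two-finger parallel gripper is mounted at the origin on a cart in front of the work surface, level with it; the furniture and walls round the work are solid. World frame = base frame: x ahead of the robot, y to its left, z up, the work surface at z = 0. Lengths are in mm, angles in rad, forces in N, time in s.
With the tool pointing down it reaches from about 275 to 1000 mm from the base axis. Payload 8.4 kg.
Tool frame: the origin (TCP) lies at the very end of the fingers, on their centre line; the grasp point (between the pads) lies 19 mm behind it (r.pinch_z is the distance from the TCP to the grasp point, in mm); z points along the fingers, y is the line along which they close (so a half turn about z gives the same grasp; the last joint's range is limited). The gripper opens to 85 mm and grips with 20 to 120 N. Pads are 22 mm wide; open, the fingers measure 114 mm over their backs; the gripper's body (76 mm by 85 mm) begins 54 mm behind the grasp point. The pads swing forward as they close: fully open they stand 13 mm farther back than shut.
Start: joints at [-1.3, 0.353, 1.633, -0, 1.155, -0.002], TCP at [168.391, -601.891, 231.281] pointing down, gripper open.
Joint ranges: [-2.63, 2.63], [-0.92, 2.1], [0.06, 2.66], [-1.3, 4.44], [0, 2.69], [-3.02, 3.02]. Speed limits (rad/s): [2.22, 2.22, 2.79, 3.14, 3.14, 3.14].

## Interface

Orientations are given as [roll, pitch, yaw] about the fixed x, y, z axes, in that order (R = Rz(yaw) Ry(pitch) Rx(roll)).
In Python, from rig import r gives the robot as it stands.
- The arm moves only by the tool carry_out, never from a script. Its argument "series" is a list of rows, each a list of 7 numbers: the turn, a rotation vector about the tool's x, y, z as a fraction of full scale, then the shift along the tool's x, y, z as a fraction of full scale, then the gripper command: -1 is fully open, 1 is shut, values between are in proportion. A call has 1 to 8 rows; each row is the pose to reach, as a shift and turn from the pose commanded when the call began, along the tool's axes at that moment, turning the shorter way round; what a row does not reach only later rows make up. Full scale, the value 1, is 0.25 m for a shift and pi rad for a turn. A row lasts 1/8 s, in which the tool goes at most 62.5 mm and 10.7 degrees, less where a joint would pass 70% of its speed; a pose out of reach is approached as far as the arm can. A call with a number of a shift or a turn outside -1 to 1 is refused whole. A call with a gripper value outside its range is refused whole. The fingers move at their own pace and stop on an object; "force" is the grip in N (left out, the last holds). Time passes only in rows, so rows that repeat a pose let the fingers close. It gives the time, the measured TCP pose, the force, the opening and the grip force at its end, in the units of the state.
- r.sense(): the state, without advancing time (a new reading comes with each control period).
- r.grab_frame(name): name is "scene" or "top" or "wrist"; returns the picture (480x640x3 uint8, red, green, blue); there is no depth.
- r.get_calibration(name): a dict with "K" (3x3 intrinsics, pixels), "distortion" ([k1, k2, p1, p2, k3] as OpenCV has them; the pictures are not rectified), "pose" (4x4, takes a point from camera to world coordinates). Camera axes: x right, y up, looking along -z (the intrinsics and any distortion apply to the point x, -y, -z); pixel columns grow to the right and rows downward; lengths in mm; the calibration is good to about 2 mm. A picture is of the moment at which its call begins: read the wrist's pose just before it. get_calibration takes no time and is no camera call; for the wrist camera it gives the pose at the moment of the call.
- r.sign_off(): hands the job in; it is judged then, once.
Trained networks look in the newest picture that a camera, given by its name, has taken for a name from the list of things; names that differ only in an ending like _2 or _b are one class to them, and where a whole thing is asked for, a point or a joint stands for the part that bears it (a point fixed in the world has none). Each returns a list of dicts, best first, with "score" (0 to 1); they miss things now and then, are a little off and sometimes report something else, mostly with a low value. They report only what shows in the picture. A call takes as long as a camera call.
- r.silhouettes(camera, label): "region" (480x640 bool, what is visible of it) and "position" ([row, column] in pixels, amid what is visible of it).
The state is a dict: "clock": time; "qpos": joint angles; "qvel": joint speeds; "joint_efforts": joint torques, N m; "eef_pos": TCP position; "tcp_rot": TCP orientation; "contact_force": force on the tool from outside, world axes, zero at the start; "wrist_torque": the same for the moment, N m; "opening": opening from 0.0 (shut) to 1.0 (fully open); "grasp_force": force on a finger pad.
Only numpy, scipy, OpenCV 4.12 (cv2) and the standard library are available. Lean on these libraries where they do the work, as an engineer would, in place of code of your own. Each camera call takes 0.05 s, during which the arm holds its last target. There are 200 camera calls.

## Task

Load the blue-topped ink cartridge into the label printer: push it straight down through the spring dust flap in the blue-rimmed bay until it is fully home and its latch has caught it, so that it stays down and both flap leaves close above it. Press firmly but gently, never with force, and leave the red-topped spare cartridge and the other loose things on the bench where they are.

Things in the scene. Friction and masses are not known exactly. Their poses are not given: they have to be found in the camera images.
- blue_cartridge_center (a point): The blue-topped ink cartridge, loose, standing upright on the bench: a block 62 mm (own x) by 32 mm (own y) by 96 mm tall (own z), about 0.1 to 0.2 kg. The point is its centre, half-way up (48 mm above its underside and below its top). The uppermost 12 mm is the blue cap, which is only 50 mm long in x, so that each end has a 6 mm shoulder for the latch. Foot bevelled 3 mm. It fits the bay either way round.
- blue_cartridge: The same blue-topped cartridge; origin at the centre of its underside, same axes.
- red_cartridge_center (a point): The red-topped spare cartridge, same shape and size, loose, upright on the bench, a bystander; the point is its centre, half-way up. The two cartridges may stand in each other's place.
- printer: White desktop label printer, 200 (own x) by 230 mm (own y), fixed; origin under its centre, front to -x. Its right part (own -y) is a tower 160 mm high, the ink bay in its top. A black latch knob on the tower's front, about 117 mm high, sticks out 18 mm; it moves out while the latch is pushed aside and snaps back. The left part carries a label roll, 155 mm high. Over 35 N against the printer is too much.
- bay_mouth (a point): Centre of the ink bay's mouth, level with the top of the blue rim, 162 mm above the bench; axes as the printer's. The mouth is 72 mm long (x) by 46 mm wide (y), and the bay goes straight down. From 31 to 46 mm below the mouth its walls slope in to a guide 66.5 by 36.5 mm.
- flap_middle (a point): Middle of the dust flap, where its two black leaves meet, 4 mm below the mouth. The leaves are hinged along the bay's long sides, each 23 mm long; they swing down under 2 to 8 N, lean on whatever passes and spring shut once nothing is within 25 mm below them.
- home_top (a point): Where the middle of the cartridge's top lies at the bay's cushioned stop, 38 mm below the mouth, give or take 6 mm: the seat is set differently in each printer and cannot be seen, so home is found by feel. Deep below the rim, it is reached by pushing with shut fingers through the flap.
- latch_place (a point): Usual place of the hidden latch in the bay's front wall (+-6 mm in height with the seat). The cartridge's side pushes it out by a few mm; about 2 mm before the stop it snaps back over the cartridge's shoulder, felt as a drop of 2 to 3 N. Let go, the latched cartridge rises about 2 mm and stays down.
- ejector_place (a point): Usual place of the spring ejector's top in the bay (+-6 mm in height with the seat). Over the last 22 mm before the stop it pushes the cartridge back with 4 to 7 N and lifts it again unless the latch has caught it. The push takes at most about 14 N until the stop, a thin rubber cushion on which the force then climbs steeply.
- flap_left (a joint): Leaf of the dust flap on the printer's left (own +y): 0 shut (level), grows as it swings down, at most 1.5 rad.
- flap_right (a joint): Leaf of the dust flap on the printer's right (own -y): the same.
- stamp: Wooden-handled hand stamp, 84 mm tall, loose, standing on the bench; a bystander; origin under its centre.
- tape: Roll of orange tape, 100 mm across, 30 mm high, loose, lying flat; a bystander; origin under its centre.
- marker: Black marker pen, 135 mm long, loose, lying on the bench; a bystander.

How it is judged (in metres and radians):
On the way, in this order (a step that is already met when the one before it is completed fails the run):
1. the blue cartridge is pushed down through the flap: both leaves swung open by it, its underside in the bay (horizontal distance between blue_cartridge_center and bay_mouth below 0.006 m and angle between blue_cartridge_center's own z axis and vertical below 0.1 rad and z of blue_cartridge_center in the frame of bay_mouth below 0.02 m and value of joint each of flap_left, flap_right above 0.6 rad), for 0.1 s.
2. the cartridge is latched home, not pressed by the robot, and both leaves have closed above it (horizontal distance between blue_cartridge_center and bay_mouth below 0.006 m and angle between blue_cartridge_center's own z axis and vertical below 0.1 rad and z of blue_cartridge_center in the frame of bay_mouth below -0.074 m and contact force between the fingers and blue_cartridge below 0.3 N and value of joint each of flap_left, flap_right below 0.12 rad), for 0.2 s.
At the end, for the whole second after the job is handed in: The blue cartridge is upright in the bay (within 6 mm of its axis), caught by the latch with its centre at least 74 mm (its top 26 mm) below the mouth, at rest, both flap leaves shut above it (within 0.12 rad), and the red cartridge still upright (horizontal distance between blue_cartridge_center and bay_mouth below 0.006 m and angle between each of blue_cartridge_center, red_cartridge_center's own z axis and vertical below 0.1 rad and z of blue_cartridge_center in the frame of bay_mouth below -0.074 m and value of joint each of flap_left, flap_right below 0.12 rad and linear speed of blue_cartridge below 0.02 m/s); the robot touches nothing.
It fails at once if the cartridge is pressed against the printer with more than 35 N (contact force between blue_cartridge and printer above 35 N).
It fails at once if the robot presses on the printer with more than 35 N (contact force between any of the fingers, the arm and printer above 35 N).
It fails at once if the red cartridge is moved by more than 15 mm (distance of red_cartridge_center from where it was at the start of the episode above 0.015 m).
It fails at once if the stamp, the tape roll or the marker is moved by more than 20 mm (distance of any of stamp, tape, marker from where it was at the start of the episode above 0.02 m).
It also fails if it takes over 70 s, if anything falls off the work surface, if the arm or the gripper's body presses on something with over 40 N, if the wrist force passes 120 N, or if a joint passes its speed limit or range.

## Working session

There is one attempt and no reset: what is moved stays moved. The work goes in short steps, Python scripts to look and compute and a tool call to move; the robot and the scene stay as the last step left them, time stands still between calls to the robot, and variables do not carry over. Pictures are saved under pics/ and viewed, at most 10 in all, crops included, and the job is handed in when it is done.

Besides the shell and the picture viewer there is one more tool, called after "Emit:" as name(argument=value, ...), one argument or row to a line, values as JSON. carry_out: Moves the arm, as the interface text tells. Its arguments: {"type":"object","properties":{"series":{"type":"array"},"force":{"type":"number"}},"required":["series"]}

```bash
mkdir -p pics; ls; cat > h.py <<'E'
import numpy as np, cv2
from rig import r
def ray(cam,pts):
    c=r.get_calibration(cam); K=np.array(c["K"],float); D=np.array(c["distortion"],float); P=np.array(c["pose"],float)
    u=cv2.undistortPoints(np.array(pts,float).reshape(-1,1,2),K,D).reshape(-1,2)
    d=np.c_[u[:,0],-u[:,1],-np.ones(len(u))]@P[:3,:3].T
    return P[:3,3],d
def onz(cam,pts,z):  # pts (col,row)
    o,d=ray(cam,pts); return o+d*((z-o[2])/d[:,2])[:,None]
def proj(cam,X):
    c=r.get_calibration(cam); P=np.linalg.inv(np.array(c["pose"],float)); X=np.atleast_2d(X)@P[:3,:3].T+P[:3,3]
    X=X*[1,-1,-1]
    return cv2.projectPoints(X,np.zeros(3),np.zeros(3),np.array(c["K"],float),np.array(c["distortion"],float))[0].reshape(-1,2)
def snap(cam,name):
    im=r.grab_frame(cam); cv2.imwrite(f"pics/{name}.png",im[:,:,::-1]); return im
E
python3 - <<'E'
from h import *
np.set_printoptions(precision=1,suppress=True)
print(r.sense())
for cam in("scene","top"):
    snap(cam,cam+"0"); print(cam,np.array(r.get_calibration(cam)["pose"])[:3,3])
    for l in("blue_cartridge","red_cartridge_center","printer","flap_left","stamp","tape","marker"):
        for s in r.silhouettes(cam,l)[:2]:
            m=s["region"].astype(np.uint8); print(l,round(s["score"],2),np.round(s["position"]),m.sum(),cv2.boundingRect(m))
E
```

```text
pics
{'clock': 0.0, 'qpos': array([-1.3,  0.4,  1.6,  0. ,  1.2, -0. ]), 'qvel': array([-0., -0.,  0.,  0.,  0.,  0.]), 'joint_efforts': array([ -0. , -60.5, -34.2,  -0. ,   0. ,  -0. ]), 'eef_pos': array([ 168.3, -601.4,  230.5]), 'tcp_rot': array([-3.1, -0. ,  0.3]), 'contact_force': array([ 0.3, -0.2, -0.2]), 'wrist_torque': array([-0.,  0., -0.]), 'grasp_force': 0.0, 'opening': 1.0031763475107638}
scene [  5.  899.8 662.9]
blue_cartridge 0.56 [304. 336.] 1352 (322, 281, 33, 51)
red_cartridge_center 0.61 [304. 261.] 1072 (247, 280, 28, 52)
printer 0.72 [210. 351.] 7409 (300, 163, 105, 100)
flap_left 0.68 [304. 337.] 1372 (322, 280, 34, 51)
stamp 0.75 [266. 243.] 351 (233, 246, 20, 36)
tape 0.8 [302. 200.] 1268 (177, 283, 45, 37)
marker 0.82 [361. 235.] 565 (213, 338, 51, 45)
marker 0.66 [208. 353.] 7351 (301, 164, 104, 99)
top [ 337.4  128.8 1086. ]
blue_cartridge 0.95 [313. 249.] 719 (237, 295, 23, 35)
red_cartridge_center 0.6 [247. 204.] 912 (186, 225, 33, 40)
printer 0.58 [228. 432.] 14876 (356, 158, 146, 129)
flap_left 0.62 [219. 459.] 435 (452, 200, 15, 38)
stamp 0.81 [174. 259.] 436 (248, 161, 26, 23)
stamp 0.55 [224. 428.] 14901 (356, 158, 146, 128)
tape 0.71 [165. 188.] 1205 (168, 152, 48, 48)
tape 0.42 [245. 205.] 869 (186, 225, 33, 40)
marker 0.61 [271. 147.] 520 (119, 263, 64, 10)
marker 0.59 [227. 433.] 14871 (355, 158, 147, 128)
```

```bash
python3 - <<'E'
from h import *
im=cv2.imread("pics/top0.png"); cv2.imwrite("pics/top0c.png",cv2.resize(im[130:380,100:520],None,fx=1.9,fy=1.9,interpolation=cv2.INTER_CUBIC))
E
```

```text
(no output)
```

View pics/top0c.png

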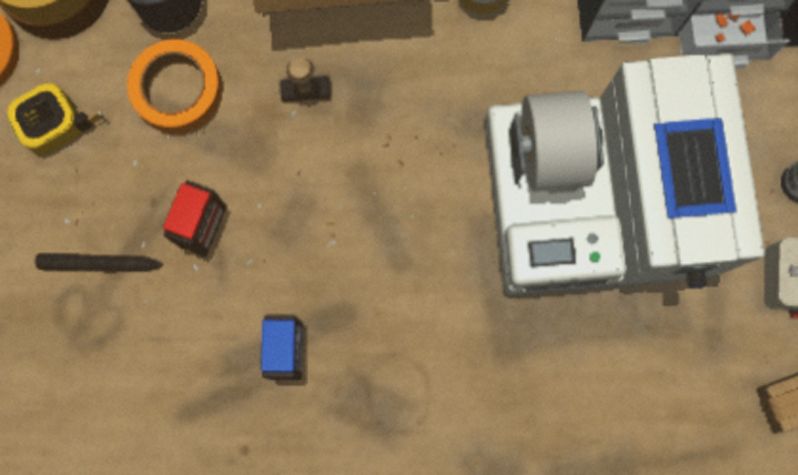

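View pics/scene0.png

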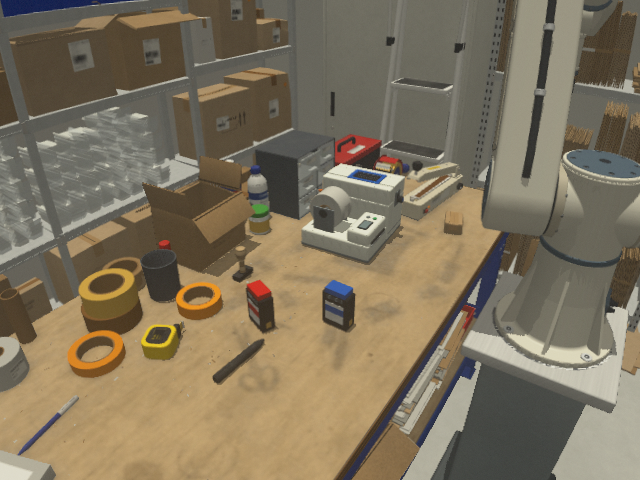

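The top view shows the blue cartridge's cap at crop (281,347), red at (188,215), the blue bay rim at (695,167), with the printer front facing the robot (image down = −x). The scene view agrees: everything is upright.

```bash
cat >> h.py <<'E'
def bluerect(cam,im,z,lo,hi,kind="blue"):
    h=cv2.cvtColor(im,cv2.COLOR_RGB2HSV)
    m=cv2.inRange(h,(105,120,60),(125,255,255)) if kind=="blue" else cv2.inRange(h,(0,150,150),(6,255,255))
    cs=[c for c in cv2.findContours(m,cv2.RETR_EXTERNAL,cv2.CHAIN_APPROX_NONE)[0] if cv2.contourArea(c)>100]
    for c in cs:
        p=onz(cam,c.reshape(-1,2),z)[:,:2]
        if np.all(p.mean(0)>lo) and np.all(p.mean(0)<hi):
            R=cv2.minAreaRect(p.astype(np.float32)); b=cv2.boxPoints(R)
            e=b[1]-b[0],b[2]-b[1]; L=max(e,key=np.linalg.norm)
            print(cam,kind,z,"ctr",R[0],"size",R[1],"long axis yaw",np.degrees(np.arctan2(L[1],L[0])),"area px",cv2.contourArea(c))
E
python3 - <<'E'
from h import *
im=cv2.imread("pics/top0.png")[:,:,::-1].copy()
bluerect("top",im,96,[-999]*2,[999]*2); bluerect("top",im,162,[-999]*2,[999]*2); bluerect("top",im,96,[-999]*2,[999]*2,"red")
s=r.sense(); print(s["eef_pos"],s["tcp_rot"])
print(onz("top",[[259,175]],0),onz("top",[[432,166],[502,264],[356,186]],160))
print(r.get_calibration("wrist"))
E
```

```text
top blue 96 ctr (394.9703063964844, 242.27383422851562) size (49.70554733276367, 29.539608001708984) long axis yaw 0.10618407 area px 416.0
top blue 96 ctr (565.2288208007812, -174.0489501953125) size (96.52261352539062, 68.0145034790039) long axis yaw 4.2866187 area px 1643.0
top blue 96 ctr (607.5671997070312, -507.87396240234375) size (42.272274017333984, 25.596511840820312) long axis yaw 86.380936 area px 198.5
top blue 96 ctr (881.0006103515625, -42.35612487792969) size (26.73500633239746, 26.90708351135254) long axis yaw -0.49602768 area px 107.5
top blue 162 ctr (391.1289978027344, 234.7073974609375) size (46.39202880859375, 27.570205688476562) long axis yaw 0.10658812 area px 416.0
top blue 162 ctr (550.0369262695312, -153.8604736328125) size (90.08773803710938, 63.48020553588867) long axis yaw 4.2866096 area px 1643.0
top blue 162 ctr (589.5527954101562, -465.430419921875) size (39.45412063598633, 23.890060424804688) long axis yaw 86.381065 area px 198.5
top blue 162 ctr (844.7572631835938, -30.947174072265625) size (24.95269012451172, 25.113229751586914) long axis yaw -0.49
[... 596 characters left out ...]
  160.        ]
 [ 466.18973504 -213.82134844  160.        ]
 [ 611.75545195   38.89746711  160.        ]]
{'K': array([[335.03978611,   0.        , 317.99981686],
       [  0.        , 335.03978611, 237.69979968],
       [  0.        ,   0.        ,   1.        ]]), 'distortion': array([-0.0075955,  0.       ,  0.       ,  0.       ,  0.       ]), 'pose': array([[ 2.68359994e-01,  9.23691093e-01,  2.73455076e-01,
         2.37884619e+02],
       [-9.63318530e-01,  2.57488386e-01,  7.56117824e-02,
        -5.84108412e+02],
       [-5.69576122e-04, -2.83715519e-01,  9.58908327e-01,
         3.73222085e+02],
       [ 0.00000000e+00,  0.00000000e+00,  0.00000000e+00,
         1.00000000e+00]])}
```

Emit:
carry_out(
  series=[
    [0,0,0.0868,0.595,-1,0,-1],
    [0,0,0.0868,0.595,-1,0,-1],
    [0,0,0.0868,0.595,-1,0,-1],
    [0,0,0.0868,0.595,-1,0,-1],
    [0,0,0.0868,0.595,-1,0,-1],
    [0,0,0.0868,0.595,-1,0,-1],
    [0,0,0.0868,0.595,-1,0,-1],
  ],
)

```text
clock: 1.68
eef_pos: [244.6, -321.8, 231.7]
tcp_rot: [3.14, -0.001, 0.001]
contact_force: [0.4, -0.6, -0.6]
opening: 0.997
grasp_force: 0.0
```

Emit:
carry_out(
  series=[
    [0,0,0,0.3,-1,0,-1],
    [0,0,0,0.3,-1,0,-1],
    [0,0,0,0.3,-1,0,-1],
    [0,0,0,0.3,-1,0,-1],
    [0,0,0,0.3,-1,0,-1],
    [0,0,0,0.3,-1,0,-1],
  ],
)

```text
clock: 2.42
eef_pos: [319.9, -71.4, 231.4]
tcp_rot: [3.141, 0.0, 0.002]
contact_force: [-0.2, -0.0, 0.0]
opening: 1.002
grasp_force: 0.0
```

Emit:
carry_out(
  series=[
    [0,0,0,0.3,-1,0,-1],
    [0,0,0,0.3,-1,0,-1],
    [0,0,0,0.3,-1,0,-1],
    [0,0,0,0.3,-1,0,-1],
    [0,0,0,0.3,-1,0,-1],
    [0,0,0,0.3,-1,0,-1],
  ],
)

```text
clock: 3.18
eef_pos: [394.9, 177.5, 230.8]
tcp_rot: [3.141, 0.001, -0.001]
contact_force: [-0.7, -0.3, 0.1]
opening: 1.0
grasp_force: 0.0
```

Emit:
carry_out(
  series=[
    [0,0,0,0,-0.256,0,-1],
    [0,0,0,0,-0.256,0,-1],
    [0,0,0,0,-0.256,0,-1],
  ],
)

```text
clock: 3.55
eef_pos: [394.3, 240.9, 231.1]
tcp_rot: [3.14, 0.001, -0.001]
contact_force: [0.2, -0.5, -0.3]
opening: 1.0
grasp_force: 0.0
```

```bash
python3 - <<'E'
from h import *
im=snap("wrist","w1"); bluerect("wrist",im,96,[0,0],[900,900])
print(r.sense()["eef_pos"])
E
```

```text
wrist blue 96 ctr (396.766845703125, 241.09327697753906) size (30.350975036621094, 49.530975341796875) long axis yaw -1.1335762 area px 1945.0
[394.2984686  240.80595409 231.10033153]
```

View pics/w1.png

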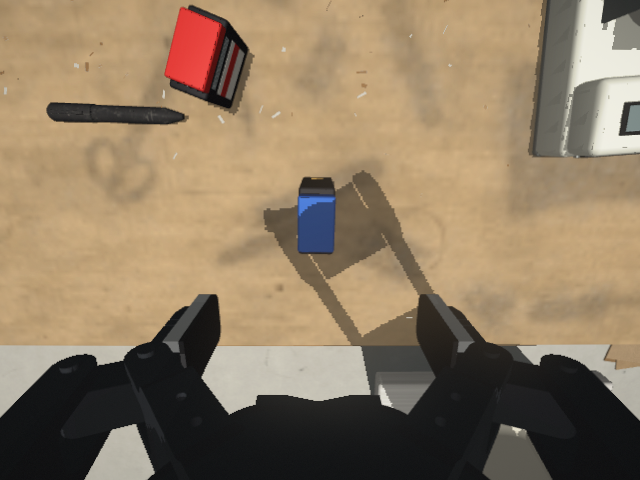

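The blue cap lies at wrist pixel (316,223), midway between the fingers and aligned with them; top and wrist estimates agree within 2 mm. I'm grasping near the top.

Emit:
carry_out(
  series=[
    [0,0,0,0.006,-0.002,0.25,-1],
    [0,0,0,0.006,-0.002,0.5,-1],
    [0,0,0,0.006,-0.002,0.652,-1],
    [0,0,0,0.006,-0.002,0.652,-1],
    [0,0,0,0.006,-0.002,0.652,1],
    [0,0,0,0.006,-0.002,0.652,1],
    [0,0,0,0.006,-0.002,0.652,1],
    [0,0,0,0.006,-0.002,0.652,1],
  ],
  force=40,
)

```text
clock: 4.6
eef_pos: [396.7, 243.9, 69.7]
tcp_rot: [-3.141, -0.002, 0.0]
contact_force: [-0.3, -2.6, 9.2]
opening: 0.362
grasp_force: 39.5
```

Emit:
carry_out(
  series=[
    [0,0,0,0,0,0,1],
    [0,0,0,0,0,0,1],
    [0,0,0,0,0,0,1],
    [0,0,0,0,0,0,1],
  ],
)

```text
clock: 5.1
eef_pos: [396.7, 243.9, 69.7]
tcp_rot: [-3.141, -0.002, 0.001]
contact_force: [-0.3, -3.0, 10.0]
opening: 0.37
grasp_force: 39.6
```

Emit:
carry_out(
  series=[
    [0,0,0,0,0,-0.1,1],
    [0,0,0,0,0,-0.3,1],
    [0,0,0,0,0,-0.5,1],
    [0,0,0,0,0,-0.7,1],
    [0,0,0,0,0,-0.8,1],
    [0,0,0,0,0,-0.8,1],
  ],
)

```text
clock: 5.85
eef_pos: [396.6, 244.1, 270.5]
tcp_rot: [-3.139, -0.004, 0.0]
contact_force: [0.1, 0.6, -1.7]
opening: 0.371
grasp_force: 40.5
```

Emit:
carry_out(
  series=[
    [0,0,0,0.075,0.2,0,1],
    [0,0,0,0.15,0.4,0,1],
    [0,0,-0.01,0.225,0.6,0,1],
    [0,0,-0.0239,0.3,0.8,0,1],
    [0,0,-0.0239,0.3,0.8,0,1],
    [0,0,-0.0239,0.3,0.8,0,1],
  ],
)

```text
clock: 6.6
eef_pos: [469.9, 43.5, 267.1]
tcp_rot: [-3.141, 0.002, 0.074]
contact_force: [0.2, 0.7, -1.6]
opening: 0.368
grasp_force: 40.8
```

Emit:
carry_out(
  series=[
    [0,0,0,0.07,0.15,0,1],
    [0,0,0,0.14,0.3,0,1],
    [0,0,0,0.21,0.4,0,1],
    [0,0,0,0.21,0.4,0,1],
    [0,0,0,0.21,0.4,0,1],
  ],
)

```text
clock: 7.22
eef_pos: [529.8, -50.9, 267.6]
tcp_rot: [-3.141, 0.001, 0.076]
contact_force: [0.2, 0.1, -2.1]
opening: 0.369
grasp_force: 40.9
```

```bash
python3 - <<'E'
from h import *
im=snap("wrist","w2"); bluerect("wrist",im,162,[400,-300],[900,900])
s=r.sense(); print(s["eef_pos"],s["tcp_rot"],s["contact_force"])
E
```

```text
wrist blue 162 ctr (452.0851745605469, -58.169189453125) size (113.64701080322266, 66.6080093383789) long axis yaw 3.5071936 area px 9281.0
wrist blue 162 ctr (551.2984008789062, -155.75648498535156) size (90.23159790039062, 64.95655822753906) long axis yaw 4.3102574 area px 9741.5
[529.8122834  -50.87941056 267.83669395] [-3.14103388e+00  1.11561070e-03  7.65576530e-02] [-0.40481454  0.98295447 -1.88201945]
```

View pics/w2.png

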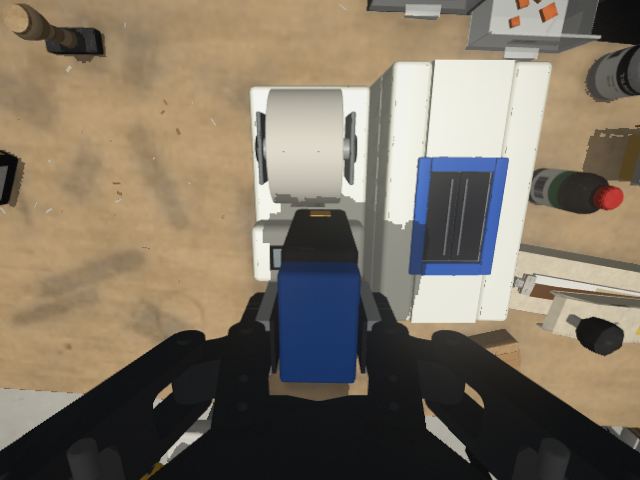

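```bash
python3 - <<'E'
from h import *
im=cv2.imread("pics/w2.png")[:,:,::-1].copy()
for z in(290,294): bluerect("wrist",im,z,[400,-100],[900,900])
# end-on: dark rim of side facing; compare with printer knob side
s=r.sense(); print(s["eef_pos"],s["tcp_rot"])
E
```

```text
wrist blue 290 ctr (529.5192260742188, -52.44922637939453) size (54.91617965698242, 32.18612289428711) long axis yaw 3.5071933 area px 9281.0
wrist blue 290 ctr (577.460693359375, -99.60507202148438) size (43.60142517089844, 31.388113021850586) long axis yaw 4.310212 area px 9741.5
wrist blue 294 ctr (531.93896484375, -52.27046585083008) size (53.08086395263672, 31.110445022583008) long axis yaw 3.5071945 area px 9281.0
wrist blue 294 ctr (578.2783203125, -97.85034942626953) size (42.14425277709961, 30.339096069335938) long axis yaw 4.3102245 area px 9741.5
[529.8122834  -50.87941056 267.83669395] [-3.14103388e+00  1.11561070e-03  7.65576530e-02]
```

Emit:
carry_out(
  series=[
    [0,0,0,0.015,0.11,0,1],
    [0,0,0,0.03,0.22,0,1],
    [0,0,0,0.045,0.33,0,1],
    [0,0,0,0.057,0.418,0,1],
    [0,0,0,0.057,0.418,0.04,1],
    [0,0,0,0.057,0.418,0.08,1],
    [0,0,0,0.057,0.418,0.08,1],
  ],
)

```text
clock: 8.15
eef_pos: [551.7, -154.4, 246.9]
tcp_rot: [-3.14, 0.002, 0.076]
contact_force: [0.2, 0.7, -2.0]
opening: 0.368
grasp_force: 40.9
```

```bash
python3 - <<'E'
from h import *
im=snap("wrist","w3"); 
s=r.sense(); print(s["eef_pos"],s["tcp_rot"],s["contact_force"])
c=im[120:480,180:460]; cv2.imwrite("pics/w3c.png",cv2.resize(c[:,:,::-1],None,fx=1.66,fy=1.66,interpolation=cv2.INTER_CUBIC))
# bay prediction in the image: mouth corners for bay at (551.3,-155.8)
E
```

```text
[ 552.16346301 -154.58229201  247.60700779] [-3.14090343e+00  1.35605169e-03  7.59203838e-02] [ 1.21759987  0.54751286 -1.49219181]
```

View pics/w3c.png

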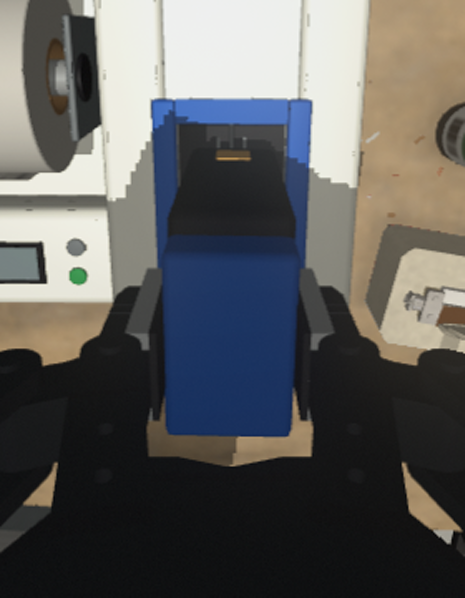

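```bash
python3 - <<'E'
from h import *
f=lambda c,rw:[180+c/1.66,120+rw/1.66]
print("foot strip/edge z=178",onz("wrist",[f(233.5,156),f(233.5,150)],178))
print("rim inner far edge",onz("wrist",[f(178,124),f(285,124)],162))
print("rim outer far",onz("wrist",[f(152,99),f(310,99)],162))
P=[[552.2+a*.997-b*.076-1,-154.6+a*.076+b*.997,162] for a,b in((36,23),(36,-23))]
print((proj("wrist",P)-[180,120])*1.66)
E
```

```text
foot strip/edge z=178 [[ 577.62747244 -155.7906009   178.        ]
 [ 579.99460557 -155.60771535  178.        ]]
rim inner far edge [[ 585.78433293 -132.38006742  162.        ]
 [ 589.08278    -176.23439618  162.        ]]
rim outer far [[ 595.18762746 -121.35398664  162.        ]
 [ 599.99341438 -185.29899405  162.        ]]
[[169.57350493 124.4385672 ]
 [281.45448844 124.32402067]]
```

Emit:
carry_out(
  series=[
    [0,0,0,0.006,-0.003,0,1],
    [0,0,0,0.006,-0.003,0.03,1],
    [0,0,0,0.006,-0.003,0.05,1],
    [0,0,0,0.006,-0.003,0.075,1],
    [0,0,0,0.006,-0.003,0.1,1],
    [0,0,0,0.006,-0.003,0.125,1],
    [0,0,0,0.006,-0.003,0.15,1],
    [0,0,0,0.006,-0.003,0.16,1],
  ],
)

```text
clock: 9.2
eef_pos: [554.0, -154.5, 207.8]
tcp_rot: [-3.141, 0.0, 0.075]
contact_force: [-0.2, -0.1, 1.5]
opening: 0.368
grasp_force: 41.1
```

Emit:
carry_out(
  series=[
    [0,0,0,0,0,0.015,1],
    [0,0,0,0,0,0.03,1],
    [0,0,0,0,0,0.03,1],
  ],
)

```text
clock: 9.57
eef_pos: [553.8, -154.5, 200.2]
tcp_rot: [-3.141, 0.001, 0.075]
contact_force: [0.4, 0.2, -3.6]
opening: 0.368
grasp_force: 40.6
```

Emit:
carry_out(
  series=[
    [0,0,0,0,0,0.012,1],
    [0,0,0,0,0,0.024,1],
    [0,0,0,0,0,0.036,1],
    [0,0,0,0,0,0.048,1],
    [0,0,0,0,0,0.06,1],
    [0,0,0,0,0,0.06,1],
  ],
)

```text
clock: 10.32
eef_pos: [554.3, -154.6, 185.6]
tcp_rot: [3.142, -0.0, 0.075]
contact_force: [2.0, -0.8, -2.9]
opening: 0.366
grasp_force: 40.7
```

Emit:
carry_out(
  series=[
    [0,0,0,0,0,0.012,1],
    [0,0,0,0,0,0.024,1],
    [0,0,0,0,0,0.036,1],
    [0,0,0,0,0,0.048,1],
    [0,0,0,0,0,0.056,1],
    [0,0,0,0,0,0.056,1],
  ],
)

```text
clock: 11.08
eef_pos: [554.0, -154.5, 171.4]
tcp_rot: [-3.141, 0.0, 0.075]
contact_force: [2.5, 0.8, -3.7]
opening: 0.366
grasp_force: 40.6
```

Emit:
carry_out(
  series=[
    [0,0,0,0,0,0,-0.5],
    [0,0,0,0,0,0,-0.5],
    [0,0,0,0,0,0,-0.5],
    [0,0,0,0,0,0,-0.5],
    [0,0,0,0,0,-0.15,-0.5],
    [0,0,0,0,0,-0.3,-0.5],
    [0,0,0,0,0,-0.4,-0.5],
    [0,0,0,0,0,-0.4,-0.5],
  ],
)

```text
clock: 12.08
eef_pos: [555.2, -154.9, 273.8]
tcp_rot: [3.14, -0.004, 0.075]
contact_force: [0.2, 0.3, 0.1]
opening: 0.748
grasp_force: 0.0
```

```bash
python3 - <<'E'
from h import *
im=snap("wrist","w4"); s=r.sense(); print(s["eef_pos"],s["tcp_rot"],s["contact_force"])
for z in (150,166,170,196): bluerect("wrist",im,z,[500,-200],[600,-100])
E
```

```text
[ 554.33597391 -154.62800546  272.19869584] [ 3.14110677e+00 -1.28516056e-03  7.52453415e-02] [-0.19792339 -0.43976198  0.66297829]
wrist blue 150 ctr (547.6406860351562, -156.2515869140625) size (94.23735809326172, 67.11011505126953) long axis yaw 4.240821 area px 8771.5
wrist blue 166 ctr (552.3927612304688, -155.92449951171875) size (88.53047943115234, 63.045989990234375) long axis yaw 4.240805 area px 8771.5
wrist blue 170 ctr (553.580810546875, -155.8427734375) size (87.10371398925781, 62.029964447021484) long axis yaw 4.24087 area px 8771.5
wrist blue 196 ctr (561.302978515625, -155.31126403808594) size (77.82998657226562, 55.42576599121094) long axis yaw 4.240776 area px 8771.5
```

View pics/w4.png

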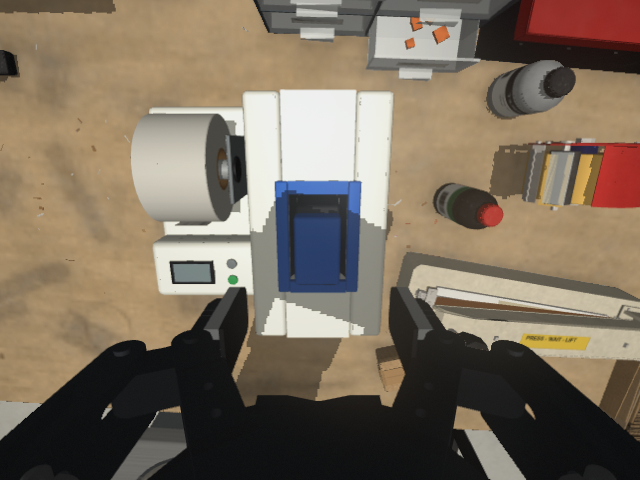

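The cartridge has been released and dropped squarely in the bay (cap at about pixel (318,245), both leaves open at its sides). Now I'll shut the fingers and push.

Emit:
carry_out(
  series=[
    [0,0,0,-0.008,0,0,1],
    [0,0,0,-0.008,0,0,1],
    [0,0,0,-0.008,0,0,1],
    [0,0,0,-0.008,0,0,1],
    [0,0,0,-0.008,0,0.15,1],
    [0,0,0,-0.008,0,0.3,1],
    [0,0,0,-0.008,0,0.43,1],
    [0,0,0,-0.008,0,0.43,1],
  ],
  force=40,
)

```text
clock: 13.12
eef_pos: [550.4, -154.2, 162.1]
tcp_rot: [-3.14, 0.005, 0.075]
contact_force: [-0.6, -0.0, 0.8]
opening: -0.0
grasp_force: 0.0
```

Emit:
carry_out(
  series=[
    [0,0,0,0,0,0.012,1],
    [0,0,0,0,0,0.024,1],
    [0,0,0,0,0,0.036,1],
    [0,0,0,0,0,0.048,1],
    [0,0,0,0,0,0.048,1],
  ],
)

```text
clock: 13.75
eef_pos: [552.0, -154.7, 152.2]
tcp_rot: [-3.142, 0.0, 0.075]
contact_force: [0.5, 0.5, -0.6]
opening: -0.001
grasp_force: 0.0
```

Emit:
carry_out(
  series=[
    [0,0,0,0,0,0.01,1],
    [0,0,0,0,0,0.02,1],
    [0,0,0,0,0,0.02,1],
  ],
)

```text
clock: 14.12
eef_pos: [551.9, -154.7, 146.9]
tcp_rot: [-3.141, 0.001, 0.075]
contact_force: [0.1, -0.3, -0.2]
opening: -0.001
grasp_force: 0.0
```

Emit:
carry_out(
  series=[
    [0,0,0,0,0,0.008,1],
    [0,0,0,0,0,0.016,1],
    [0,0,0,0,0,0.016,1],
  ],
)

```text
clock: 14.5
eef_pos: [552.1, -154.7, 143.2]
tcp_rot: [3.142, 0.0, 0.075]
contact_force: [-1.5, -0.4, 0.1]
opening: -0.003
grasp_force: 0.7
```

Emit:
carry_out(
  series=[
    [0,0,0,0,0,0.008,1],
    [0,0,0,0,0,0.012,1],
    [0,0,0,0,0,0.012,1],
  ],
)

```text
clock: 14.88
eef_pos: [552.1, -154.8, 140.5]
tcp_rot: [3.142, 0.0, 0.075]
contact_force: [-2.1, -0.8, 4.5]
opening: 0.003
grasp_force: 2.4
```

Emit:
carry_out(
  series=[
    [0,0,0,0,0,0.008,1],
    [0,0,0,0,0,0.012,1],
    [0,0,0,0,0,0.012,1],
  ],
)

```text
clock: 15.25
eef_pos: [552.1, -154.8, 137.5]
tcp_rot: [3.141, 0.0, 0.075]
contact_force: [-2.2, -0.4, 6.2]
opening: 0.005
grasp_force: 2.6
```

Emit:
carry_out(
  series=[
    [0,0,0,0,0,0.008,1],
    [0,0,0,0,0,0.016,1],
    [0,0,0,0,0,0.016,1],
  ],
)

```text
clock: 15.62
eef_pos: [552.1, -154.8, 133.6]
tcp_rot: [3.141, 0.0, 0.075]
contact_force: [-2.3, -0.2, 5.1]
opening: -0.003
grasp_force: 3.0
```

Emit:
carry_out(
  series=[
    [0,0,0,0,0,0.008,1],
    [0,0,0,0,0,0.012,1],
    [0,0,0,0,0,0.012,1],
  ],
)

```text
clock: 16.0
eef_pos: [552.1, -154.8, 130.7]
tcp_rot: [3.141, -0.0, 0.075]
contact_force: [-2.9, -1.3, 7.6]
opening: -0.001
grasp_force: 3.8
```

Emit:
carry_out(
  series=[
    [0,0,0,0,0,0.008,1],
    [0,0,0,0,0,0.008,1],
  ],
)

```text
clock: 16.25
eef_pos: [552.1, -154.8, 128.7]
tcp_rot: [3.141, -0.0, 0.075]
contact_force: [-2.2, -0.5, 7.1]
opening: 0.004
grasp_force: 3.6
```

Emit:
carry_out(
  series=[
    [0,0,0,0,0,0.006,1],
    [0,0,0,0,0,0.006,1],
  ],
)

```text
clock: 16.5
eef_pos: [552.1, -154.8, 127.2]
tcp_rot: [3.141, -0.0, 0.075]
contact_force: [-2.9, -0.2, 7.0]
opening: -0.005
grasp_force: 3.5
```

Emit:
carry_out(
  series=[
    [0,0,0,0,0,0.006,1],
    [0,0,0,0,0,0.006,1],
  ],
)

```text
clock: 16.75
eef_pos: [552.1, -154.8, 125.7]
tcp_rot: [3.141, -0.0, 0.075]
contact_force: [-2.2, -0.4, 7.2]
opening: 0.003
grasp_force: 4.2
```

Emit:
carry_out(
  series=[
    [0,0,0,0,0,0.006,1],
    [0,0,0,0,0,0.006,1],
  ],
)

```text
clock: 17.0
eef_pos: [552.2, -154.8, 124.1]
tcp_rot: [3.141, -0.0, 0.075]
contact_force: [-1.4, 0.1, 5.5]
opening: 0.003
grasp_force: 2.9
```

Emit:
carry_out(
  series=[
    [0,0,0,0,0,0.004,1],
    [0,0,0,0,0,0.004,1],
  ],
)

```text
clock: 17.25
eef_pos: [552.2, -154.8, 123.1]
tcp_rot: [3.141, -0.0, 0.075]
contact_force: [-1.4, -0.5, 5.5]
opening: 0.002
grasp_force: 3.4
```

Emit:
carry_out(
  series=[
    [0,0,0,0,0,0.004,1],
    [0,0,0,0,0,0.004,1],
  ],
)

```text
clock: 17.5
eef_pos: [552.2, -154.8, 122.1]
tcp_rot: [3.141, -0.0, 0.075]
contact_force: [-2.3, 1.0, 6.4]
opening: -0.001
grasp_force: 3.5
```

Emit:
carry_out(
  series=[
    [0,0,0,0,0,0.004,1],
    [0,0,0,0,0,0.004,1],
  ],
)

```text
clock: 17.75
eef_pos: [552.3, -154.9, 121.5]
tcp_rot: [3.141, -0.0, 0.075]
contact_force: [-3.3, 0.2, 11.9]
opening: -0.001
grasp_force: 6.2
```

Emit:
carry_out(
  series=[
    [0,0,0,0,0,0.003,1],
    [0,0,0,0,0,0.003,1],
  ],
)

```text
clock: 18.0
eef_pos: [552.3, -154.9, 121.2]
tcp_rot: [3.141, -0.0, 0.075]
contact_force: [-5.1, 0.5, 16.0]
opening: 0.001
grasp_force: 8.4
```

Emit:
carry_out(
  series=[
    [0,0,0,0,0,0.003,1],
    [0,0,0,0,0,0.003,1],
  ],
)

```text
clock: 18.25
eef_pos: [552.3, -155.0, 121.0]
tcp_rot: [3.141, -0.001, 0.075]
contact_force: [-7.7, 0.5, 20.8]
opening: 0.001
grasp_force: 10.8
```

The force dropped about 2 N near z = 124 (the latch), then climbed steeply from z = 122 (the cushion). I'll back off slowly to see whether it holds.

Emit:
carry_out(
  series=[
    [0,0,0,0,0,-0.008,1],
    [0,0,0,0,0,-0.016,1],
    [0,0,0,0,0,-0.024,1],
    [0,0,0,0,0,-0.024,1],
  ],
)

```text
clock: 18.75
eef_pos: [552.0, -154.7, 125.0]
tcp_rot: [-3.141, 0.0, 0.075]
contact_force: [1.0, 0.4, -0.7]
opening: -0.004
grasp_force: 1.0
```

Emit:
carry_out(
  series=[
    [0,0,0,0,0,-0.02,1],
    [0,0,0,0,0,-0.02,1],
  ],
)

```text
clock: 19.0
eef_pos: [552.2, -154.8, 130.6]
tcp_rot: [3.141, -0.0, 0.075]
contact_force: [-0.9, -1.2, 1.3]
opening: -0.001
grasp_force: 0.9
```

Force is gone once the fingers lift, so it is latched. Withdrawing.

Emit:
carry_out(
  series=[
    [0,0,0,0,0,-0.08,1],
    [0,0,0,0,0,-0.16,1],
    [0,0,0,0,0,-0.32,1],
    [0,0,0,0,0,-0.48,1],
    [0,0,0,0,0,-0.6,1],
    [0,0,0,0,0,-0.6,1],
    [0,0,0,0,0,-0.6,1],
    [0,0,0,0,0,-0.6,1],
  ],
)

```text
clock: 20.0
eef_pos: [551.5, -154.5, 279.0]
tcp_rot: [-3.141, 0.002, 0.075]
contact_force: [-0.7, -0.4, -0.0]
opening: 0.003
grasp_force: 0.0
```

```bash
python3 - <<'E'
from h import *
im=snap("wrist","w5"); s=r.sense(); print(s["eef_pos"],s["contact_force"])
cv2.imwrite("pics/w5c.png",cv2.resize(im[120:360,200:440][:,:,::-1],None,fx=2.4,fy=2.4))
E
```

```text
[ 551.55222971 -154.57542434  279.04676722] [-0.36451433 -0.03097915  0.28531808]
```

View pics/w5c.png

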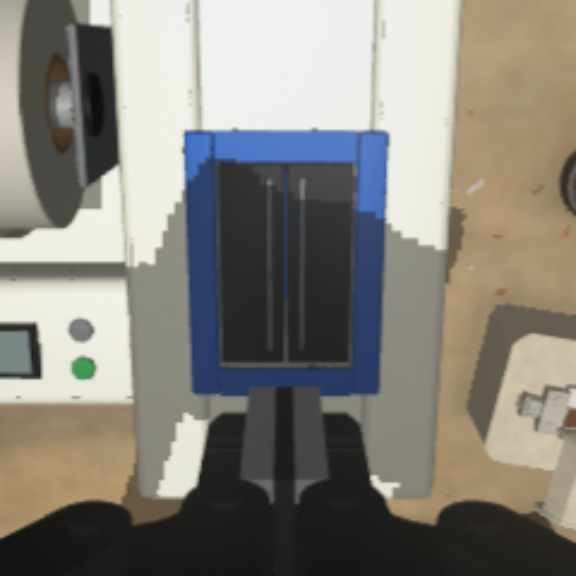

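Both leaves lie level, meeting at crop column 286, with the blue cap visible only through the slit between them. The cartridge stayed down, so I'm handing in.

```bash
python3 -c "
from rig import r
print(r.sign_off())"
```

```text
the job is handed in; nothing more can be done
None
```

The blue cartridge is pushed home and latched with both flap leaves shut above it, and I handed the job in at about 20 s; peak push was about 21 N, and nothing else on the bench was touched (`sign_off` returned no verdict).

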